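Put the block plane away in the locking tool tray

TASK

Pull the chest's tray all the way out until it locks, and set the block plane down flat on its sole, without dropping it, in the tray's wide bay. Then press the tray's release plate to unlock it and slide the tray fully home with the plane inside. Leave the mallet, the glue bottle and the jar as they stand.

Things in the scene. Friction and masses are not known exactly. Their poses are not given: they have to be found in the camera images.
- chest: (mm) Fixed low wooden tool chest, 260 wide (y), 260 deep (x), 120 high; its open front faces the robot and is closed by the tray's panel. The opening is 105 high. Origin: bench level, middle of its front edge; x points into the chest, away from the robot; y to the left seen from the robot; z up.
- rail (a point): (mm) Middle of the crossbar of a fixed bent steel tube (12 thick) on the chest's top, right half. The crossbar is 106 long along y, 195 above the bench, 30 in front of the chest, over the release plate of the locked-out tray: a gripper pointing straight down cannot press it. Lean the gripper back towards the robot about 40 degrees, fingers pointing down and into the chest. Axes as chest.
- tray (a joint): How far the tray is out (m): 0 fully home, end stop 0.172; it slides along the chest's -x, towards the robot. Friction 1.5 N, stays where left. In the last 30 mm before the lock a sprung pawl on the tray rides under a catch bar in the chest's mouth (6 to 10 N more pull), then springs up in front of it: from 0.164 on it is locked and cannot go back.
- tray_front (a point): (mm) Middle of the top edge of the outer face of the tray's wooden front panel: 252 wide, 16 thick, top 102 above the bench; shut, it stands just in front of the chest. Behind it the tray has a floor 22 above the bench, walls 40 high and a divider: wide bay on the left, narrow bay on the right with a fixed sharpening stone and the release. Moves with the tray; axes as the chest's.
- tray_handle (a point): (mm) Middle of the bar of the tray's steel bow handle: round bar 10 thick, 110 long along y, 75 above the bench, its axis 40 in front of the panel (35 free behind it). Moves with the tray; axes as the chest's.
- wide_bay (a point): (mm) Centre of the floor of the tray's wide left bay: inside 215 (x) by 131 (y), walls 40 high, open on top. It lies 105 behind the panel's inner face. When the tray is locked out, the front 165 of the bay stands clear of the chest. Moves with the tray; axes as the chest's.
- release (a joint): How far the sprung release plate is pressed down (m): 0 up, 0.016 bottom; 3.6 N at the start, 6.8 N at the bottom. Pressed 14 mm or more it frees the pawl; once the tray has moved 10 mm in with the plate held down, it is unlocked and the plate may be let go.
- release_top (a point): (mm) Middle of the top face of the release plate: bare steel, 40 (x) by 60 (y), facing up over the narrow bay, 82 above the bench when up. It is 175 behind the handle's bar and 68 to the right (-y) of it. From 16 behind this point a sloping pawl rises 18. Inside the chest when shut, 46 in front of the chest when locked out. Moves with tray and plate; axes as the chest's.
- plane: Loose block plane (hand tool), 130 long (x) by 46 wide (y) by about 44 high, 0.5 kg: steel sole 8 mm thick, upright steel cheeks (84 long, from x = -47 to +37, up to 36 mm high, outer faces 46 apart), sloping brass cap, round dark wooden knob at the +x end. Origin: centre of the sole's underside; z up. Grip it across the cheeks.
- mallet: Bystander: wooden mallet lying down, 170 long, head 58 by 95 by 55 mm towards its +x; origin under its middle.
- glue: (mm) Bystander: white glue bottle, 60 across, 150 high, upright; origin at the centre of its foot.
- jar: (mm) Bystander: amber glass jar, 68 across, 90 high, upright; origin at the centre of its foot.
Mind the look-alikes: they are no part of the job. Leave any blue or turquoise look-alike of the plane alone.

How it is judged:
On the way, in this order (a step that is already met when the one before it is completed fails the run):
1. the tray is pulled out and locked: out more than 162 mm with the release plate up (value of joint tray above 0.162 m and value of joint release below 0.003 m), for 0.2 s.
2. the plane lies flat in the wide bay, let go, with the tray still locked out (x of plane in the frame of wide_bay between -0.05 and 0.05 m and y of plane in the frame of wide_bay between -0.055 and 0.055 m and z of plane in the frame of wide_bay between -0.006 and 0.006 m and angle between plane's own z axis and vertical below 0.1 rad and contact force between the fingers and plane below 0.1 N and linear speed of plane below 0.05 m/s and value of joint tray above 0.16 m), for 0.2 s.
3. the release plate is pressed down while the tray is out (value of joint release above 0.01 m and value of joint tray above 0.13 m).
At the end, for the whole second after the job is handed in: The tray is home (less than 6 mm out), with the plane lying flat in its wide bay (sole within 6 mm of the bay floor and 0.1 rad of level, its centre within 50 mm along and 55 mm across of the bay's centre), at rest and let go (value of joint tray below 0.006 m and x of plane in the frame of wide_bay between -0.05 and 0.05 m and y of plane in the frame of wide_bay between -0.055 and 0.055 m and z of plane in the frame of wide_bay between -0.006 and 0.006 m and angle between plane's own z axis and vertical below 0.1 rad and contact force between the fingers and plane below 0.1 N and linear speed of plane below 0.02 m/s); the robot touches nothing.
It fails at once if a bystander (mallet, glue bottle, jar) is shifted by more than 30 mm or tipped (distance of any of mallet, glue, jar from where it was at the start of the episode above 0.03 m or angle between any of mallet, glue, jar's own z axis and vertical above 0.3 rad).
It fails at once if the plane is dropped or thrown (faster than 0.7 m/s while not held) (contact force between the fingers and plane below 0.1 N and linear speed of plane above 0.7 m/s).
It also fails if it takes over 72 s, if anything falls off the work surface, if the arm or the gripper's body presses on something with over 40 N, if the wrist force passes 120 N, or if a joint passes its speed limit or range.

ROBOT

A 6-joint arm with a two-finger parallel gripper is mounted at the origin on the work surface. World frame = base frame: x ahead of the robot, y to its left, z up, the work surface at z = 0. Lengths are in m, angles in rad, forces in N, time in s.
With the tool pointing down it reaches from about 0.375 to 0.9 m from the base axis. Payload 3.1 kg.
Tool frame: the origin (TCP) lies at the very end of the fingers, on their centre line; the grasp point (between the pads) lies 19 mm behind it (manip.tcp_to_grasp is the distance from the TCP to the grasp point, in m); z points along the fingers, y is the line along which they close (so a half turn about z gives the same grasp; the last joint's range is limited). The gripper opens to 85 mm and grips with 20 to 120 N. Pads are 22 mm wide; open, the fingers measure 114 mm over their backs; the gripper's body (76 mm by 85 mm) begins 54 mm behind the grasp point. The pads swing forward as they close: fully open they stand 13 mm farther back than shut.
Start: joints at [1.097, 0.527, 1.433, -0, 1.181, -0.178], TCP at [0.182, 0.598, 0.231] pointing down, gripper open.
Joint ranges: [-3.08, 3.08], [-0.75, 2.2], [0.22, 2.44], [-1.43, 4.57], [0, 2.65], [-2.85, 2.85]. Speed limits (rad/s): [2.79, 2.79, 3.14, 3.14, 3.14, 3.14].

INTERFACE

Orientations are given as a unit quaternion [x, y, z, w].
In Python, from station import manip gives the robot as it stands. The module is installed in compiled form; this text tells all that it offers.
- The arm moves only by the tool step_arm, never from a script. Its argument "commands" is one flat list of numbers, 6 for each row, row after row: the shift along the tool's x, y, z in m, then the turn, a rotation vector about the tool's x, y, z in degrees. A call has exactly 10 rows; each row is the pose to reach, as a shift and turn from the pose commanded when the call began, along the tool's axes at that moment; what a row does not reach only later rows make up. A row lasts 1/10 s, in which the tool goes at most 50 mm and 8.59 degrees, less where a joint would pass 70% of its speed; a pose out of reach is approached as far as the arm can. A call with a gripper value outside its range is refused whole. "jaw" is the opening in per cent of the stroke, from 0 (shut) to 100 (fully open), set as the call begins (left out, the last holds). The fingers move at their own pace and stop on an object; "grip_force" is the grip in N (left out, the last holds). Time passes only in rows, so rows that repeat a pose let the fingers close, or fill a call up. It gives the time, the measured TCP pose, the force, the opening and the grip force at its end, in the units of the state.
- manip.sense(): the state, without advancing time (a new reading comes with each control period).
- manip.snapshot(name): name is "scene" or "top" or "wrist"; returns a dict with "pixels" (420x560x3 uint8, blue, green, red), "fx", "fy", "cx", "cy" (pixels), "R" (3x3) and "t" (3): a world point X has camera coordinates R X + t; the wrist camera has in their place "mount" (4x4, takes a point from camera to tool coordinates, whose origin is the TCP and whose axes are the flange's). Camera axes: x right, y down, z forward; pixel columns grow to the right and rows downward; lengths in m; the calibration is good to about 2 mm. A picture is of the moment at which its call begins: read the wrist's pose just before it. There is no depth.
- manip.sign_off(): hands the job in; it is judged then, once.
The state is a dict: "t": time; "q": joint angles; "qd": joint speeds; "tau": joint torques, N m; "tcp_pos": TCP position; "tool_rot": TCP orientation; "force": force on the tool from outside, world axes, zero at the start; "ft_torque": the same for the moment, N m; "finger_gap": opening from 0.0 (shut) to 1.0 (fully open); "gripper_force": force on a finger pad.
Only numpy, scipy, OpenCV 4.12 (cv2) and the standard library are available. Lean on these libraries where they do the work, as an engineer would, in place of code of your own. Each camera call takes 0.05 s, during which the arm holds its last target. There are 200 camera calls.

## Working session

There is one attempt and no reset: what is moved stays moved. The work goes in short steps, Python scripts to look and compute and a tool call to move; the robot and the scene stay as the last step left them, time stands still between calls to the robot, and variables do not carry over. Pictures are saved under pics/ and viewed, at most 10 in all, crops included, and the job is handed in when it is done.

Besides the shell and the picture viewer there is one more tool, called after ">>>" in YAML: its name, and indented under it one key for each argument. step_arm: Moves the arm, as the interface text tells. Its arguments: {"type":"object","properties":{"commands":{"type":"array","items":{"type":"number"}},"jaw":{"type":"number"},"grip_force":{"type":"number"}},"required":["commands"]}

```bash
mkdir -p pics; cat > h.py <<'E'
import numpy as np, cv2, pickle
from scipy.spatial.transform import Rotation as Ro
from station import manip
def snap(n,f):
    s=manip.sense(); d=manip.snapshot(n); cv2.imwrite('pics/'+f+'.png',d['pixels'])
    if 'mount' in d:
        T=np.eye(4);T[:3,:3]=Ro.from_quat(s['tool_rot']).as_matrix();T[:3,3]=s['tcp_pos']
        M=np.linalg.inv(T@np.array(d['mount'])); d['R']=M[:3,:3]; d['t']=M[:3,3]
    pickle.dump(d,open('pics/'+f+'.pkl','wb')); return d
def load(f): return pickle.load(open('pics/'+f+'.pkl','rb'))
def ray(d,u,v):
    R=np.array(d['R']);t=np.array(d['t'])
    return -R.T@t, R.T@np.array([(u-d['cx'])/d['fx'],(v-d['cy'])/d['fy'],1])
def atz(d,u,v,z):
    c,r=ray(d,u,v); return c+r*(z-c[2])/r[2]
def tri(*o):
    A=0;b=0
    for d,u,v in o:
        c,r=ray(d,u,v); r=r/np.linalg.norm(r);P=np.eye(3)-np.outer(r,r);A=A+P;b=b+P@c
    return np.linalg.solve(A,b)
def proj(d,X):
    p=np.array(d['R'])@X+np.array(d['t']); return np.array([d['fx']*p[0]/p[2]+d['cx'],d['fy']*p[1]/p[2]+d['cy']])
def tool(target,Rt=None):
    s=manip.sense();R=Ro.from_quat(s['tool_rot'])
    print('shift',R.inv().apply(np.array(target)-s['tcp_pos']).round(4))
    if Rt is not None: print('rotvec',(R.inv()*Rt).as_rotvec(degrees=True).round(2))
E
python3 - <<'E'
from h import *
a=snap('scene','s0');b=snap('top','t0')
for d in (a,b): print(d['fx'],(-np.array(d['R']).T@np.array(d['t'])).round(3))
s=manip.sense();print(s['tcp_pos'],Ro.from_quat(s['tool_rot']).as_matrix().round(3))
for f in('s0','t0'):
    im=cv2.imread(f'pics/{f}.png'); cv2.imwrite(f'pics/{f}b.png',cv2.resize(im,(800,600),interpolation=cv2.INTER_CUBIC))
E
```

```text
470.1938383687875 [ 1.394 -0.184  1.243]
546.0946812957902 [ 0.438 -0.052  1.88 ]
[0.18126506 0.59745312 0.23040206] [[-0.957  0.291 -0.001]
 [ 0.291  0.957 -0.002]
 [ 0.    -0.002 -1.   ]]
```

View pics/s0b.png

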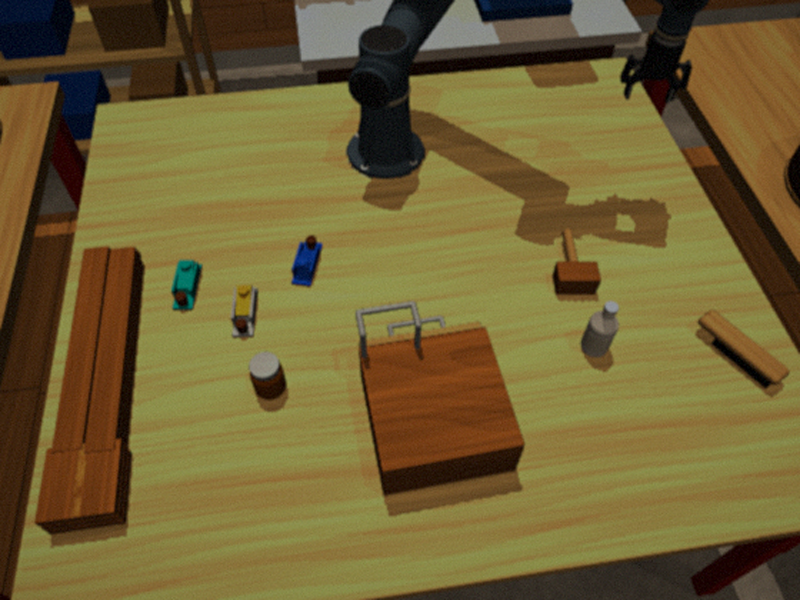

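View pics/t0b.png

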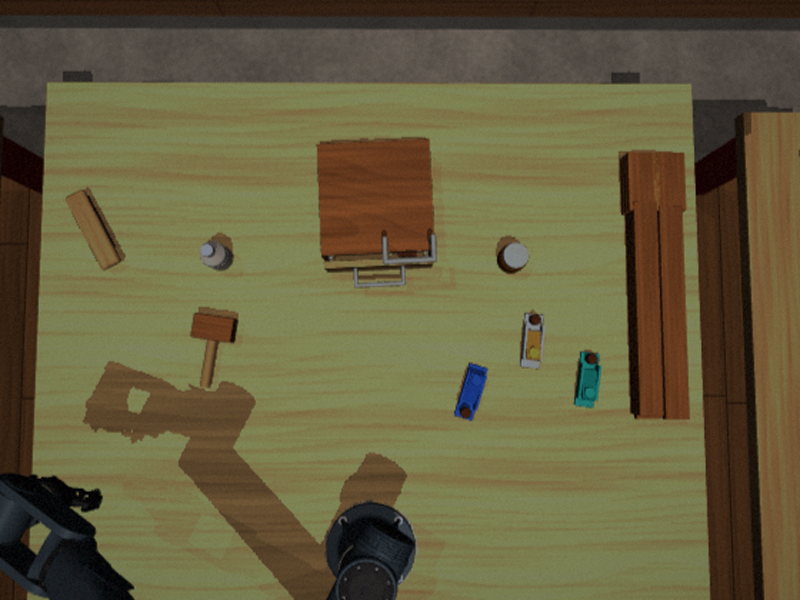

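The scene view shows the real plane (steel with yellow cap) at (244,310), the chest at (440,400), the jar at (267,375), and the glue and mallet on the far left side. In the top view the plane is at (533,340), the chest top corners are (317,142), (428,138), (434,252) and (322,257), and the handle bar runs (356,284)–(405,283).

```bash
python3 - <<'E'
from h import *
b=load('t0');k=.7
P=lambda u,v,z:atz(b,u*k,v*k,z).round(4)
for n,u,v,z in [('FL',322,257,.12),('FR',434,252,.12),('BL',317,142,.12),('BR',428,138,.12),('h1',356,285,.075),('h2',405,283,.075),('railL',385,262,.195),('railR',435,260,.195),('plane back',531,366,.01),('plane front',536,313,.01),('knob',535,319,.035),('panelL',325,270,.102),('panelR',434,264,.102),('jar',515,257,.09),('blue',471,391,.03),('glue',209,250,.15),('mallet',214,325,.05)]: print(n,P(u,v,z))
im=b['pixels']; c=im[160:280,215:395]; cv2.imwrite('pics/c1.png',cv2.resize(c,(800,533),interpolation=cv2.INTER_CUBIC))
print(manip.sense()['force'], manip.sense()['q'])
E
```

```text
FL [0.6715 0.1058 0.12  ]
FR [ 0.6827 -0.1487  0.12  ]
BL [0.9381 0.119  0.12  ]
BR [ 0.9479 -0.1366  0.12  ]
h1 [0.6119 0.0305 0.075 ]
h2 [ 0.6164 -0.0833  0.075 ]
railL [ 0.6504 -0.0378  0.195 ]
railR [ 0.6547 -0.1467  0.195 ]
plane back [ 0.4229 -0.3852  0.01  ]
plane front [ 0.5498 -0.3995  0.01  ]
knob [ 0.5341 -0.3922  0.035 ]
panelL [0.6439 0.1003 0.102 ]
panelR [ 0.6574 -0.1495  0.102 ]
jar [ 0.6751 -0.3382  0.09  ]
blue [ 0.3648 -0.2388  0.03  ]
glue [0.6834 0.3546 0.15  ]
mallet [0.5208 0.3631 0.05  ]
[-0.63586211  0.05985153  0.09444682] [ 1.09749316e+00  5.28414456e-01  1.43378698e+00 -6.51050817e-06
  1.18140993e+00 -1.78520123e-01]
```

View pics/c1.png

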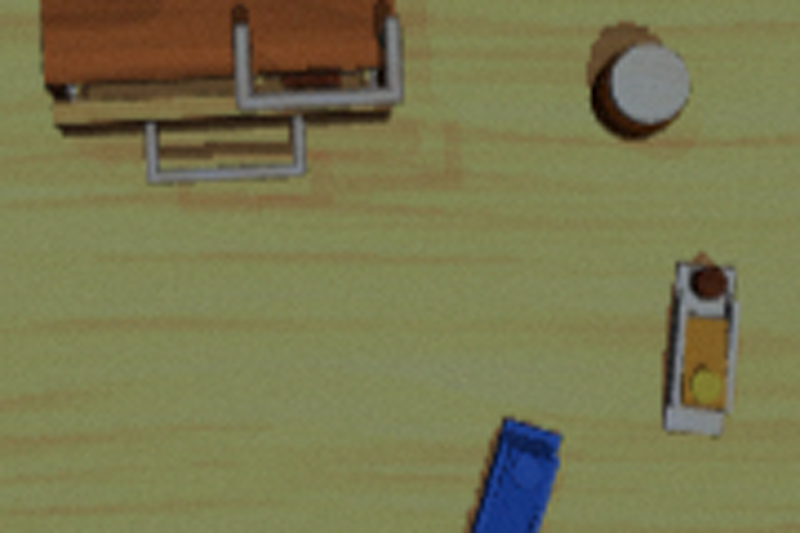

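The crop shows the handle bar at (152,178)–(303,170), the plane's sole corners at (667,430), (720,435), (680,262) and (735,266), with the knob at the far end, the jar lid at (650,83) and the rail crossbar at (240–400, 100).

```bash
cat >> h.py <<'E'
YAW=0.047
def Rt(yaw,tilt=0): # tool y along yaw dir, z down leaning fingers forward by tilt
    c,s=np.cos(tilt),np.sin(tilt)
    M=np.array([[0,c,s],[1,0,0],[0,s,-c]])
    return Ro.from_euler('z',yaw)*Ro.from_matrix(M)
E
python3 - <<'E'
from h import *
b=load('t0');f=40/9
P=lambda u,v,z:atz(b,u/f+215-.4,v/f+160-.4,z)
h1,h2=P(152,178,.075),P(303,171,.075);print(h1.round(4),h2.round(4))
c=[P(u,v,.006) for u,v in((667,430),(720,435),(680,262),(735,266))]
bk=(c[0]+c[1])/2;fr=(c[2]+c[3])/2;d=fr-bk
print('plane',((bk+fr)/2).round(4),np.linalg.norm(d[:2]),np.degrees(np.arctan2(d[1],d[0])),np.linalg.norm(c[0]-c[1]))
G=np.array([(h1[0]+h2[0])/2,0.0,.075]);m=(h1+h2)/2;G=m+np.array([-.047,1,0])*.02;G[2]=.075
R=Rt(YAW,np.radians(10));z=R.as_matrix()[:,2]
T=G+.018*z;print('G',G,'T',T,'pre',T-.15*z)
tool(T-.15*z,R)
E
```

```text
[0.6114 0.0319 0.075 ] [ 0.6164 -0.0809  0.075 ]
plane [ 0.4854 -0.3888  0.006 ] 0.1306206364836916 -5.773162565549031 0.041056565433589924
G [ 0.61296252 -0.00449701  0.075     ] T [ 0.61608473 -0.00435016  0.05727346] pre [ 0.59006627 -0.00557392  0.20499462]
shift [-0.5664 -0.4582  0.0261]
rotvec [-8.82 -6.09 70.24]
```

>>> step_arm:
  commands: [-0.5664,-0.4582,0.0261,-8.8,-6.1,70.2,-0.5664,-0.4582,0.0261,-8.8,-6.1,70.2,-0.5664,-0.4582,0.0261,-8.8,-6.1,70.2,-0.5664,-0.4582,0.0261,-8.8,-6.1,70.2,-0.5664,-0.4582,0.0261,-8.8,-6.1,70.2,-0.5664,-0.4582,0.0261,-8.8,-6.1,70.2,-0.5664,-0.4582,0.0261,-8.8,-6.1,70.2,-0.5664,-0.4582,0.0261,-8.8,-6.1,70.2,-0.5664,-0.4582,0.0261,-8.8,-6.1,70.2,-0.5664,-0.4582,0.0261,-8.8,-6.1,70.2]
  jaw: 28
  grip_force: 80

```text
t: 1.1
tcp_pos: [0.4622, 0.1827, 0.2132]
tool_rot: [0.688, 0.721, 0.064, 0.06]
force: [1.5, -0.1, 0.3]
finger_gap: 0.28
gripper_force: 0.0
```

```bash
python3 - <<'E'
from h import *
R=Rt(YAW,np.radians(10))
tool([.5901,-.0056,.205],R);s=manip.sense();print(s['tcp_pos'],s['t'],s['finger_gap'])
E
```

```text
shift [-0.1942  0.1156  0.0285]
rotvec [ 0.02 -0.09 -0.  ]
[0.46222801 0.18274906 0.21320013] 1.1 0.2799055119348893
```

>>> step_arm:
  commands: [-0.1942,0.1156,0.0285,0,0,0,-0.1942,0.1156,0.0285,0,0,0,-0.1942,0.1156,0.0285,0,0,0,-0.1942,0.1156,0.0285,0,0,0,-0.1942,0.1156,0.0285,0,0,0,-0.1942,0.1156,0.0285,0,0,0,-0.1942,0.1156,0.0285,0,0,0,-0.1942,0.1156,0.0285,0,0,0,-0.1942,0.1156,0.0285,0,0,0,-0.1942,0.1156,0.0285,0,0,0]

```text
t: 2.1
tcp_pos: [0.5892, -0.0026, 0.2053]
tool_rot: [0.687, 0.722, 0.064, 0.06]
force: [0.1, 0.8, 0.2]
finger_gap: 0.273
gripper_force: 0.0
```

```bash
python3 - <<'E'
from h import *
tool([.6161,-.0044,.0573],Rt(YAW,np.radians(10)))
d=snap('wrist','w1');im=cv2.resize(d['pixels'],(800,600))
for X in ([.6114,.0319,.075],[.6164,-.0809,.075]):
    p=proj(d,np.array(X))/.7; print(p); cv2.circle(im,tuple(int(i) for i in p),4,(0,0,255),-1)
cv2.imwrite('pics/w1b.png',im)
E
```

```text
shift [-0.0033  0.0006  0.1504]
rotvec [ 0.03 -0.11  0.11]
[400.07097011 228.346665  ]
[399.00501974 408.06169661]
```

View pics/w1b.png

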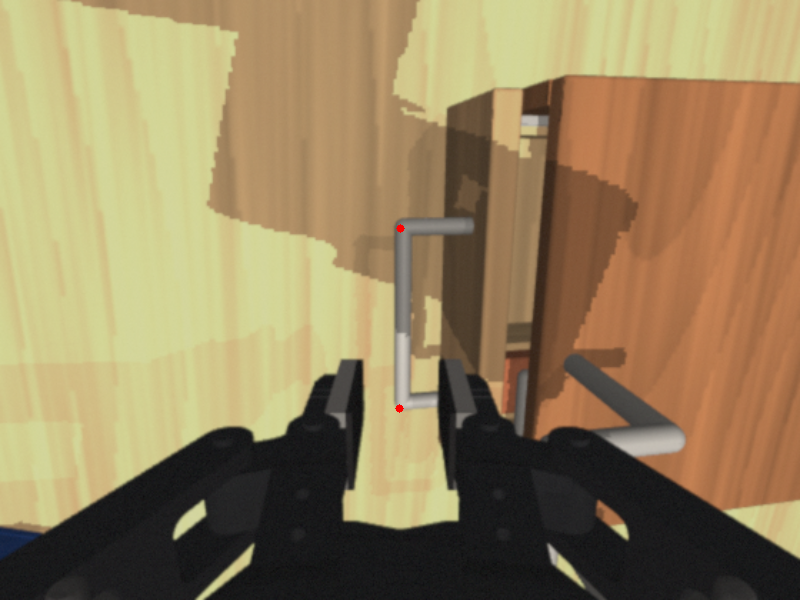

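The wrist picture shows the handle bar from (400,228) to (400,405), centred between the fingers and matching the projected estimate (red dots).

>>> step_arm:
  commands: [-0.001,0.001,0.03,0,0,0,-0.002,0.001,0.06,0,0,0,-0.003,0.001,0.09,0,0,0,-0.003,0.001,0.115,0,0,0,-0.003,0.001,0.135,0,0,0,-0.003,0.001,0.15,0,0,0,-0.003,0.001,0.15,0,0,0,-0.003,0.001,0.15,0,0,0,-0.003,0.001,0.15,0,0,0,-0.003,0.001,0.15,0,0,0]

```text
t: 3.15
tcp_pos: [0.6178, -0.0054, 0.059]
tool_rot: [0.687, 0.721, 0.064, 0.061]
force: [0.1, -0.1, -1.1]
finger_gap: 0.281
gripper_force: 0.0
```

>>> step_arm:
  commands: [0,0,0,0,0,0,0,0,0,0,0,0,0,0,0,0,0,0,0,0,0,0,0,0,0,0,0,0,0,0,0,0,0,0,0,0,0,0,0,0,0,0,0,0,0,0,0,0,0,0,0,0,0,0,0,0,0,0,0,0]
  jaw: 0

```text
t: 4.15
tcp_pos: [0.6176, -0.0055, 0.0588]
tool_rot: [0.687, 0.721, 0.064, 0.061]
force: [-1.1, -0.2, 5.3]
finger_gap: 0.083
gripper_force: 78.2
```

```bash
python3 - <<'E'
from h import *
s=manip.sense();p=s['tcp_pos'];c=np.array([np.cos(YAW),np.sin(YAW),0]);print(p)
for d in(.1,.13,.15,.165): tool(p-d*c)
E
```

```text
[ 0.61761821 -0.00547575  0.05879763]
shift [ 0.0001 -0.0984 -0.0176]
shift [ 1.00e-04 -1.28e-01 -2.29e-02]
shift [ 1.000e-04 -1.477e-01 -2.640e-02]
shift [ 1.000e-04 -1.624e-01 -2.910e-02]
```

>>> step_arm:
  commands: [0,-0.0148,-0.0026,0,0,0,0,-0.0295,-0.0053,0,0,0,0,-0.0443,-0.0079,0,0,0,0,-0.059,-0.0106,0,0,0,0,-0.0738,-0.0132,0,0,0,0,-0.0886,-0.0158,0,0,0,0,-0.1033,-0.0185,0,0,0,0,-0.1181,-0.0211,0,0,0,0,-0.1279,-0.0229,0,0,0,0,-0.1378,-0.0246,0,0,0]
  grip_force: 100

```text
t: 5.15
tcp_pos: [0.4827, -0.012, 0.0589]
tool_rot: [0.688, 0.72, 0.067, 0.064]
force: [20.1, 21.4, -10.3]
finger_gap: 0.077
gripper_force: 97.3
```

>>> step_arm:
  commands: [0,-0.0049,-0.0009,0,0,0,0,-0.0098,-0.0018,0,0,0,0,-0.0128,-0.0023,0,0,0,0,-0.0158,-0.0028,0,0,0,0,-0.0187,-0.0034,0,0,0,0,-0.0207,-0.0037,0,0,0,0,-0.0217,-0.0039,0,0,0,0,-0.0217,-0.0039,0,0,0,0,-0.0217,-0.0039,0,0,0,0,-0.0217,-0.0039,0,0,0]

```text
t: 6.15
tcp_pos: [0.4562, -0.013, 0.0588]
tool_rot: [0.687, 0.721, 0.065, 0.061]
force: [-0.3, 4.1, 7.5]
finger_gap: 0.077
gripper_force: 100.4
```

```bash
python3 - <<'E'
from h import *
d=snap('top','t1'); s=manip.sense();print(s['tcp_pos'],s['force'],s['finger_gap'])
c=d['pixels'][150:270,195:375]; cv2.imwrite('pics/c2.png',cv2.resize(c,(800,533),interpolation=cv2.INTER_CUBIC))
E
```

```text
[ 0.4562217  -0.01296105  0.05878431] [0.71456369 3.74428626 7.15782512] 0.07462061350540282
```

View pics/c2.png

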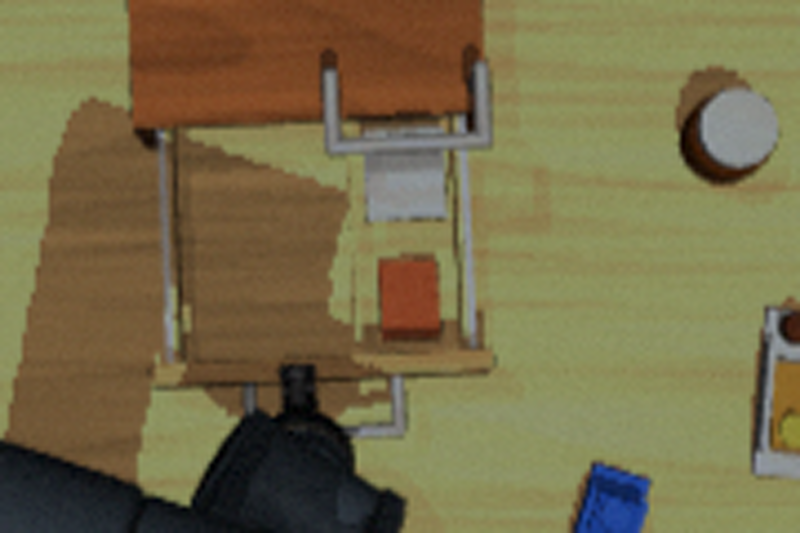

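The tray is out. The plate is at (405,185), the stone at (408,297) and the panel edge at row ~370. I'll pull a few mm more, then push back to test the lock.

>>> step_arm:
  commands: [0,-0.002,-0.0003,0,0,0,0,-0.004,-0.0007,0,0,0,0,-0.006,-0.001,0,0,0,0,-0.007,-0.0012,0,0,0,0,-0.007,-0.0012,0,0,0,0,-0.007,-0.0012,0,0,0,0,-0.007,-0.0012,0,0,0,0,-0.007,-0.0012,0,0,0,0,-0.007,-0.0012,0,0,0,0,-0.007,-0.0012,0,0,0]

```text
t: 7.2
tcp_pos: [0.4562, -0.0133, 0.0589]
tool_rot: [0.687, 0.72, 0.067, 0.065]
force: [21.3, 23.4, -7.7]
finger_gap: 0.078
gripper_force: 98.2
```

>>> step_arm:
  commands: [0,0.003,0.0005,0,0,0,0,0.006,0.001,0,0,0,0,0.009,0.0016,0,0,0,0,0.01,0.0018,0,0,0,0,0.01,0.0018,0,0,0,0,0.01,0.0018,0,0,0,0,0.01,0.0018,0,0,0,0,0.01,0.0018,0,0,0,0,0.01,0.0018,0,0,0,0,0.01,0.0018,0,0,0]

```text
t: 8.2
tcp_pos: [0.4591, -0.0128, 0.0588]
tool_rot: [0.687, 0.721, 0.065, 0.061]
force: [0.1, 3.6, 8.0]
finger_gap: 0.076
gripper_force: 100.7
```

The tray hits its end stop (21 N pull with no motion), so it is locked with a little play. Releasing the handle and going to the plane.

>>> step_arm:
  commands: [0,0,0,0,0,0,0,0,0,0,0,0,0,0,0,0,0,0,0,0,-0.02,0,0,0,0,0,-0.05,0,0,0,0,0,-0.08,0,0,0,0,0,-0.11,0,0,0,0,0,-0.14,0,0,0,0,0,-0.16,0,0,0,0,0,-0.16,0,0,0]
  jaw: 28

```text
t: 9.2
tcp_pos: [0.4315, -0.015, 0.2177]
tool_rot: [0.687, 0.721, 0.065, 0.063]
force: [0.6, -0.4, -0.5]
finger_gap: 0.278
gripper_force: 0.0
```

```bash
python3 - <<'E'
from h import *
d=snap('top','t2')
yaw=np.radians(-5.8-90);p=np.array([.4854,-.3888,0])-.005*np.array([np.cos(-.1),np.sin(-.1),0])
print(p);p[2]=.15
tool(p,Rt(yaw)); print(manip.sense()['tcp_pos'])
E
```

```text
[ 0.48042498 -0.38830083  0.        ]
shift [-0.3755  0.0196  0.0709]
rotvec [ 7.55 -8.78 98.22]
[ 0.43085658 -0.01474454  0.21637824]
```

>>> step_arm:
  commands: [-0.3755,0.0196,0.0709,7.55,-8.78,98.22,-0.3755,0.0196,0.0709,7.55,-8.78,98.22,-0.3755,0.0196,0.0709,7.55,-8.78,98.22,-0.3755,0.0196,0.0709,7.55,-8.78,98.22,-0.3755,0.0196,0.0709,7.55,-8.78,98.22,-0.3755,0.0196,0.0709,7.55,-8.78,98.22,-0.3755,0.0196,0.0709,7.55,-8.78,98.22,-0.3755,0.0196,0.0709,7.55,-8.78,98.22,-0.3755,0.0196,0.0709,7.55,-8.78,98.22,-0.3755,0.0196,0.0709,7.55,-8.78,98.22]
  jaw: 90

```text
t: 10.25
tcp_pos: [0.4789, -0.3886, 0.1452]
tool_rot: [0.998, 0.058, 0.007, 0.006]
force: [0.2, 0.7, 0.8]
finger_gap: 0.898
gripper_force: 0.0
```

```bash
python3 - <<'E'
from h import *
tool([.4804,-.3883,.15],Rt(np.radians(-95.8))); print(manip.sense()['tcp_pos'])
E
```

```text
shift [ 0.0016 -0.     -0.0048]
rotvec [ 0.7  -0.79 12.41]
[ 0.47889187 -0.38858277  0.14521358]
```

>>> step_arm:
  commands: [0.0016,0,-0.0048,0.7,-0.8,6,0.0016,0,-0.0048,0.7,-0.8,12.4,0.0016,0,-0.0048,0.7,-0.8,12.4,0.0016,0,-0.0048,0.7,-0.8,12.4,0.0016,0,-0.0048,0.7,-0.8,12.4,0.0016,0,-0.0048,0.7,-0.8,12.4,0.0016,0,-0.0048,0.7,-0.8,12.4,0.0016,0,-0.0048,0.7,-0.8,12.4,0.0016,0,-0.0048,0.7,-0.8,12.4,0.0016,0,-0.0048,0.7,-0.8,12.4]

```text
t: 11.25
tcp_pos: [0.4815, -0.3877, 0.1535]
tool_rot: [0.999, -0.046, 0.002, 0.002]
force: [-0.5, -0.1, 0.1]
finger_gap: 0.899
gripper_force: 0.0
```

```bash
python3 - <<'E'
from h import *
tool([.4804,-.3883,.008],Rt(np.radians(-95.8)))
d=snap('wrist','w2');im=cv2.resize(d['pixels'],(800,600))
R=Ro.from_euler('z',np.radians(-5.8));c=np.array([.4854,-.3888,0])
for x in(-.065,.065):
  for y in(-.023,.023):
    p=proj(d,c+R.apply([x,y,.008]))/.7; cv2.circle(im,tuple(int(round(i)) for i in p),3,(0,0,255),-1);print(p.round())
cv2.imwrite('pics/w2b.png',im)
E
```

```text
shift [-1.600e-03  1.000e-04  1.455e-01]
rotvec [ 0.21 -0.22  0.49]
[436. 374.]
[365. 373.]
[443. 165.]
[362. 164.]
```

View pics/w2b.png

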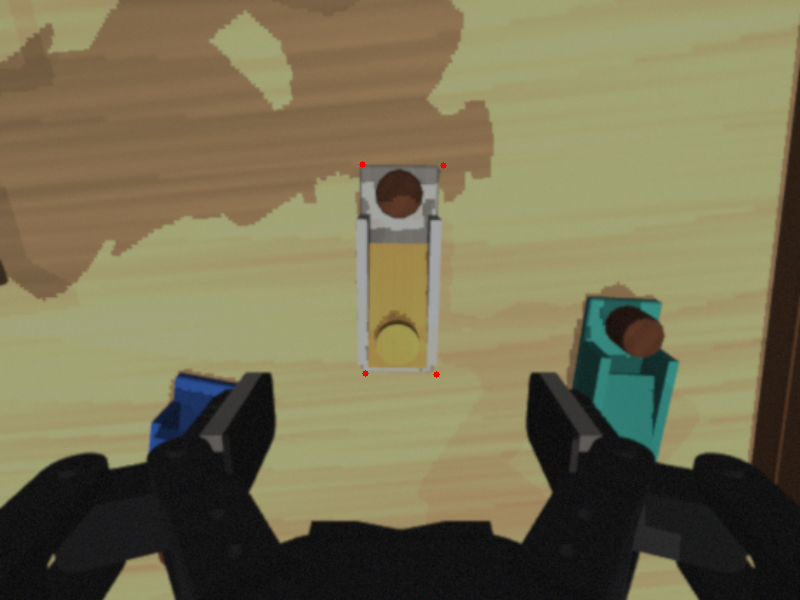

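The wrist picture shows the plane with its cheeks at columns 362 and 435, rows 217–370, between the open fingers, and the projected sole corners coincide. Descending.

>>> step_arm:
  commands: [-0.001,0,0.03,0.2,-0.2,0.5,-0.0016,0,0.06,0.2,-0.2,0.5,-0.0016,0,0.09,0.2,-0.2,0.5,-0.0016,0,0.115,0.2,-0.2,0.5,-0.0016,0,0.132,0.2,-0.2,0.5,-0.0016,0,0.145,0.2,-0.2,0.5,-0.0016,0,0.145,0.2,-0.2,0.5,-0.0016,0,0.145,0.2,-0.2,0.5,-0.0016,0,0.145,0.2,-0.2,0.5,-0.0016,0,0.145,0.2,-0.2,0.5]

```text
t: 12.3
tcp_pos: [0.4809, -0.3887, 0.0095]
tool_rot: [0.999, -0.051, 0.001, 0.001]
force: [-0.5, -0.8, -0.3]
finger_gap: 0.899
gripper_force: 0.0
```

>>> step_arm:
  commands: [0,0,0,0,0,0,0,0,0,0,0,0,0,0,0,0,0,0,0,0,0,0,0,0,0,0,0,0,0,0,0,0,0,0,0,0,0,0,0,0,0,0,0,0,0,0,0,0,0,0,0,0,0,0,0,0,0,0,0,0]
  jaw: 20
  grip_force: 60

```text
t: 13.3
tcp_pos: [0.4806, -0.3881, 0.0091]
tool_rot: [0.999, -0.051, 0.0, 0.0]
force: [-0.5, 2.0, 6.1]
finger_gap: 0.526
gripper_force: 64.9
```

>>> step_arm:
  commands: [0,0,-0.01,0,0,0,0,0,-0.03,0,0,0,0,0,-0.06,0,0,0,0,0,-0.09,0,0,0,0,0,-0.12,0,0,0,0,0,-0.15,0,0,0,0,0,-0.17,0,0,0,0,0,-0.18,0,0,0,0,0,-0.18,0,0,0,0,0,-0.18,0,0,0]

```text
t: 14.3
tcp_pos: [0.4796, -0.3873, 0.1871]
tool_rot: [0.999, -0.051, -0.001, -0.001]
force: [0.2, 0.7, -3.8]
finger_gap: 0.529
gripper_force: 63.8
```

```bash
python3 - <<'E'
from h import *
d=load('t2'); c=d['pixels'][150:270,195:375]; cv2.imwrite('pics/c3.png',cv2.resize(c,(800,533),interpolation=cv2.INTER_CUBIC))
E
```

```text
(no output)
```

View pics/c3.png

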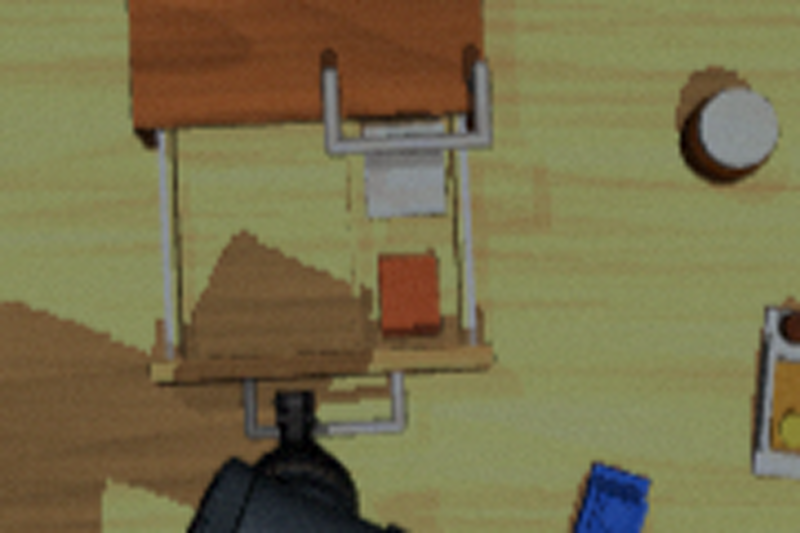

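The crop shows the locked-out tray: panel outer edge (152,382)–(492,366), left wall at column ~175–182, divider at ~352–365, plate front edge at (368–444, 217).

```bash
python3 - <<'E'
from h import *
d=load('t2');f=40/9
ca,sa=np.cos(YAW),np.sin(YAW);O=np.array([.677,-.0215,0])
def P(n,u,v,z):
    X=atz(d,u/f+195-.4,v/f+150-.4,z);e=X-O
    print(n,X.round(4),'chest',round(ca*e[0]+sa*e[1],4),round(-sa*e[0]+ca*e[1],4))
for a in [('panL',152,382,.102),('panR',492,366,.102),('hL',248,432,.075),('hR',403,427,.075),('wallL in',178,240,.062),('div L',350,240,.062),('div R',365,240,.062),('wallR',460,240,.062),('plate FL',368,217,.082),('plate FR',444,215,.082),('rail L',329,148,.195),('rail R',490,142,.195),('chestFL',135,127,.12),('chestFR',482,112,.12)]: P(*a)
s=manip.sense(); print(s['tcp_pos'])
E
```

```text
panL [0.4918 0.0952 0.102 ] chest -0.1796 0.1253
panR [ 0.5029 -0.1534  0.102 ] chest -0.1802 -0.1236
hL [0.4554 0.0262 0.075 ] chest -0.2191 0.0581
hR [ 0.4588 -0.0886  0.075 ] chest -0.2211 -0.0568
wallL in [0.5994 0.0796 0.062 ] chest -0.0727 0.1047
div L [ 0.5992 -0.0495  0.062 ] chest -0.079 -0.0243
div R [ 0.5992 -0.0608  0.062 ] chest -0.0795 -0.0356
wallR [ 0.5991 -0.1323  0.062 ] chest -0.083 -0.107
plate FL [ 0.6146 -0.063   0.082 ] chest -0.0643 -0.0385
plate FR [ 0.616  -0.1196  0.082 ] chest -0.0655 -0.0951
rail L [ 0.652  -0.0351  0.195 ] chest -0.0256 -0.0124
rail R [ 0.6561 -0.1478  0.195 ] chest -0.0268 -0.1251
chestFL [0.6771 0.1072 0.12  ] chest 0.0062 0.1285
chestFR [ 0.688  -0.1463  0.12  ] chest 0.0051 -0.1252
[ 0.47958526 -0.38731997  0.1870825 ]
```

```bash
python3 - <<'E'
from h import *
tool([.47,.022,.187],Rt(YAW-np.pi/2))
s=manip.sense();print(s['tcp_pos'],s['q'])
E
```

```text
shift [-0.051  -0.4062  0.0009]
rotvec [-0.1   0.1  -8.51]
[ 0.47958526 -0.38731997  0.1870825 ] [-8.60388112e-01  5.67931487e-01  1.49661644e+00 -6.33841721e-05
  1.07952228e+00  8.11942211e-01]
```

>>> step_arm:
  commands: [-0.003,-0.02,0,0,0,-0.9,-0.007,-0.06,0,0,0,-1.7,-0.012,-0.1,0,0,0,-2.6,-0.018,-0.145,0,0,0,-3.4,-0.024,-0.19,0,0,0,-4.3,-0.03,-0.235,0,0,0,-5.1,-0.036,-0.28,0,0,0,-6,-0.042,-0.325,0,0,0,-6.8,-0.047,-0.37,0,0,0,-7.6,-0.051,-0.406,0.0,-0.1,0.1,-8.5]

```text
t: 15.3
tcp_pos: [0.469, 0.0235, 0.1869]
tool_rot: [1.0, 0.024, -0.001, 0.0]
force: [0.7, -0.7, -3.4]
finger_gap: 0.527
gripper_force: 63.8
```

```bash
python3 - <<'E'
from h import *
for z in (.187,.05,.034): tool([.5858,.0223,z],Rt(YAW-np.pi/2))
s=manip.sense();print(s['tcp_pos'],s['force'])
E
```

```text
shift [ 0.1166  0.0068 -0.0004]
rotvec [0.04 0.11 0.06]
shift [0.1169 0.0067 0.1366]
rotvec [0.04 0.11 0.06]
shift [0.1169 0.0067 0.1526]
rotvec [0.04 0.11 0.06]
[0.46899523 0.0234696  0.18686426] [ 0.65328429 -0.74081038 -3.42643493]
```

>>> step_arm:
  commands: [0.03,0.002,0,0,0,0,0.06,0.004,0,0,0,0,0.09,0.006,0,0,0,0,0.11,0.0067,0,0,0,0,0.1169,0.0067,0.02,0,0,0,0.1169,0.0067,0.05,0,0,0,0.1169,0.0067,0.08,0,0,0,0.1169,0.0067,0.11,0,0,0,0.1169,0.0067,0.125,0,0,0,0.1169,0.0067,0.135,0,0,0]

```text
t: 16.3
tcp_pos: [0.5858, 0.0198, 0.0501]
tool_rot: [1.0, 0.023, -0.002, 0.0]
force: [-0.1, 0.5, -3.9]
finger_gap: 0.53
gripper_force: 63.6
```

>>> step_arm:
  commands: [0,0,0.003,0,0,0,0,0,0.006,0,0,0,0,0,0.009,0,0,0,0,0,0.012,0,0,0,0,0,0.014,0,0,0,0,0,0.015,0,0,0,0,0,0.016,0,0,0,0,0,0.017,0,0,0,0,0,0.018,0,0,0,0,0,0.018,0,0,0]

```text
t: 17.3
tcp_pos: [0.588, 0.0195, 0.0354]
tool_rot: [1.0, 0.023, 0.001, 0.001]
force: [-0.5, 0.5, -2.8]
finger_gap: 0.525
gripper_force: 63.6
```

```bash
python3 - <<'E'
from h import *
d=snap('top','t3')
tool([.5858,.0223,.031],Rt(YAW-np.pi/2))
s=manip.sense();print(s['tcp_pos'],s['force'])
c=d['pixels'][150:270,195:375]; cv2.imwrite('pics/c4.png',cv2.resize(c,(800,533),interpolation=cv2.INTER_CUBIC))
E
```

```text
shift [-0.0021 -0.0029  0.0044]
rotvec [ 0.11 -0.09 -0.  ]
[0.58802886 0.01952575 0.03542415] [ 0.12839233 -0.0488112  -3.39257209]
```

>>> step_arm:
  commands: [0,0,0.001,0,0,0,0,0,0.002,0,0,0,0,0,0.003,0,0,0,0,0,0.004,0,0,0,0,0,0.0045,0,0,0,0,0,0.005,0,0,0,0,0,0.005,0,0,0,0,0,0.005,0,0,0,0,0,0.005,0,0,0,0,0,0.005,0,0,0]

```text
t: 18.35
tcp_pos: [0.5884, 0.0195, 0.0311]
tool_rot: [1.0, 0.023, 0.001, 0.001]
force: [-1.5, -0.1, 5.5]
finger_gap: 0.525
gripper_force: 64.9
```

Contact (+5.5 N). Open and rise.

>>> step_arm:
  commands: [0,0,0,0,0,0,0,0,0,0,0,0,0,0,0,0,0,0,0,0,0,0,0,0,0,0,-0.01,0,0,0,0,0,-0.03,0,0,0,0,0,-0.06,0,0,0,0,0,-0.09,0,0,0,0,0,-0.13,0,0,0,0,0,-0.17,0,0,0]
  jaw: 68

```text
t: 19.35
tcp_pos: [0.5873, 0.0199, 0.2023]
tool_rot: [1.0, 0.023, 0.001, 0.001]
force: [0.9, 0.5, -0.6]
finger_gap: 0.683
gripper_force: 0.0
```

```bash
python3 - <<'E'
from h import *
d=snap('wrist','w3');cv2.imwrite('pics/w3b.png',cv2.resize(d['pixels'],(800,600)))
s=manip.sense();print(s['tcp_pos'],s['force'])
E
```

```text
[0.59172342 0.01942827 0.20967591] [1.84111    0.06161607 3.15683542]
```

View pics/w3b.png

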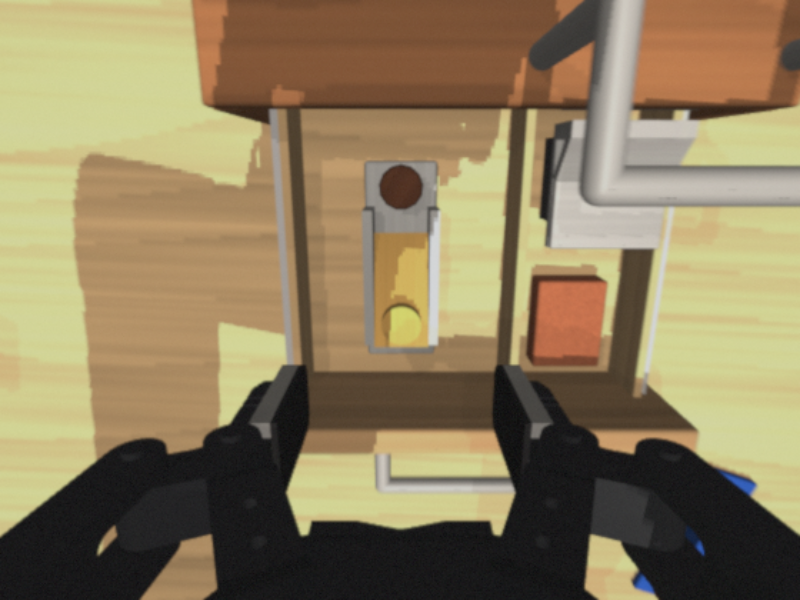

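The plane (sole rows 160–352, columns 365–437) lies flat inside the wide bay. The plate's front edge is at (548–657, 247), and the rail at (585–800, 185).

```bash
cat >> h.py <<'E'
O=np.array([.677,-.0215,0]);Rz=Ro.from_euler('z',YAW)
RP=Rz*Ro.from_euler('y',-40,degrees=True)*Rz.inv()*Rt(YAW-np.pi/2)
def W(x,y,z): return O+Rz.apply([x,y,z])
def C(X): return Rz.inv().apply(np.array(X)-O)
E
python3 - <<'E'
from h import *
d=load('w3')
# sync pose to the image: compare settled divider etc.
for n,u,v,z in [('pFL',548,247,.082),('pFR',657,247,.082),('panel in L',305,373,.03),('sole r',403,352,.03),('sole f',401,160,.03),('divider',510,250,.062),('rail',585,195,.195)]: print(n,C(atz(d,u*.7,v*.7,z)).round(4))
print(RP.as_matrix().round(3))
tool(W(-.17,-.02,.24),RP)
E
```

```text
pFL [-0.0622 -0.0351  0.082 ]
pFR [-0.0621 -0.0947  0.082 ]
panel in L [-0.1611  0.1127  0.03  ]
sole r [-0.1451  0.0436  0.03  ]
sole f [-0.0165  0.0452  0.03  ]
divider [-0.0675 -0.019   0.062 ]
rail [-0.0268 -0.0098  0.195 ]
[[ 0.765  0.047  0.642]
 [ 0.036 -0.999  0.03 ]
 [ 0.643  0.    -0.766]]
shift [-0.0863  0.065  -0.0313]
rotvec [ 0.25 39.14  0.11]
```

>>> step_arm:
  commands: [-0.03,0.01,-0.01,0,4,0,-0.06,0.02,-0.02,0,12,0,-0.0863,0.065,-0.0313,0.2,20,0,-0.0863,0.065,-0.0313,0.25,28,0.1,-0.0863,0.065,-0.0313,0.25,36,0.1,-0.0863,0.065,-0.0313,0.25,39.1,0.1,-0.0863,0.065,-0.0313,0.25,39.1,0.1,-0.0863,0.065,-0.0313,0.25,39.1,0.1,-0.0863,0.065,-0.0313,0.25,39.1,0.1,-0.0863,0.065,-0.0313,0.25,39.1,0.1]
  jaw: 0

```text
t: 20.4
tcp_pos: [0.5032, -0.0489, 0.2314]
tool_rot: [0.942, 0.02, 0.335, -0.009]
force: [-0.1, -0.1, 0.3]
finger_gap: 0.002
gripper_force: 0.0
```

```bash
python3 - <<'E'
from h import *
f=W(-.042,-.067,.095);z=RP.as_matrix()[:,2]
s=manip.sense();print(s['tcp_pos'],s['finger_gap'],s['force'],s['q'])
tool(f-.11*z,RP); tool(f,RP); tool(f-[0,0,.02],RP)
E
```

```text
[ 0.50320781 -0.0488774   0.23143772] 0.0023815765420499243 [-0.0853528  -0.1327983   0.30202354] [-0.53447994  0.26443551  2.22232647  1.41432744  0.36009937 -0.30038834]
shift [0.0155 0.0479 0.0796]
rotvec [-0.1   0.87 -0.25]
shift [0.0172 0.0481 0.1896]
rotvec [-0.1   0.87 -0.25]
shift [0.0046 0.0482 0.2051]
rotvec [-0.1   0.87 -0.25]
```

>>> step_arm:
  commands: [0.005,0.016,0.02,0,0.3,0,0.01,0.032,0.04,0,0.6,0,0.0155,0.0479,0.06,-0.1,0.9,-0.2,0.0155,0.0479,0.0796,-0.1,0.9,-0.2,0.0155,0.0479,0.0796,-0.1,0.9,-0.2,0.0155,0.0479,0.0796,-0.1,0.9,-0.2,0.0155,0.0479,0.0796,-0.1,0.9,-0.2,0.0155,0.0479,0.0796,-0.1,0.9,-0.2,0.0155,0.0479,0.0796,-0.1,0.9,-0.2,0.0155,0.0479,0.0796,-0.1,0.9,-0.2]

```text
t: 21.4
tcp_pos: [0.5689, -0.0938, 0.1803]
tool_rot: [0.939, 0.023, 0.343, -0.008]
force: [-0.3, -1.1, 0.5]
finger_gap: -0.001
gripper_force: 0.0
```

```bash
python3 - <<'E'
from h import *
f=W(-.042,-.067,.095)
s=manip.sense();print(s['tcp_pos'],C(s['tcp_pos']),s['force'],s['q'])
tool(f,RP); tool(f-[0,0,.022],RP)
d=snap('scene','s5');c=d['pixels'][150:330,200:440];cv2.imwrite('pics/s5c.png',cv2.resize(c,(800,600),interpolation=cv2.INTER_CUBIC))
E
```

```text
[ 0.56892271 -0.09382008  0.1803209 ] [-0.11135573 -0.06716246  0.1803209 ] [-0.28979483 -1.08954106  0.52220991] [-0.55291124  0.46564779  2.11558809  1.69222029  0.37523955 -0.61404871]
shift [-0.002  -0.0002  0.1099]
rotvec [ 0.01 -0.13  0.11]
shift [-0.0162 -0.0002  0.1268]
rotvec [ 0.01 -0.13  0.11]
```

View pics/s5c.png

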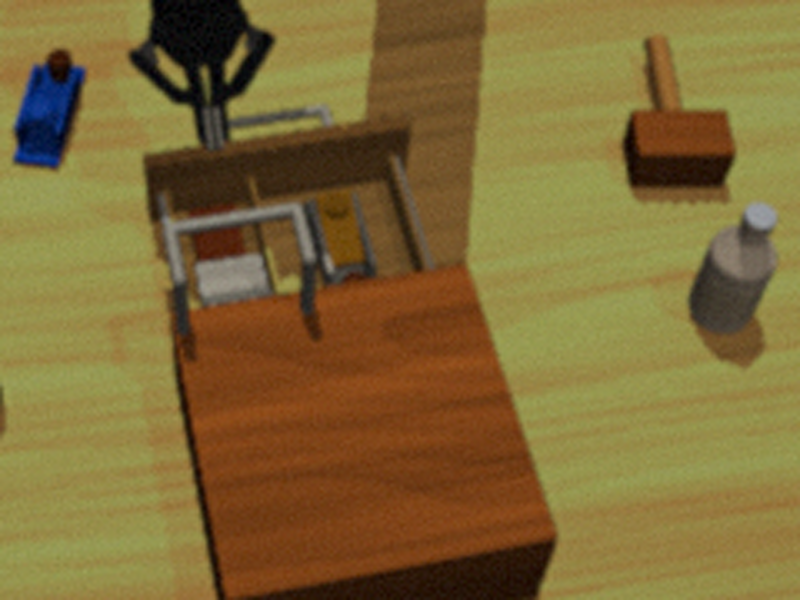

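The gripper leans in ahead of the rail with the fingers pointed toward the plate (plate at (232,280), rail at (235,220)).

>>> step_arm:
  commands: [0,0,0.02,0,0,0,-0.001,0,0.04,0,0,0,-0.001,0,0.06,0,0,0,-0.002,0,0.08,0,0,0,-0.002,0,0.095,0,0,0,-0.002,0,0.105,0,0,0,-0.002,0,0.11,0,0,0,-0.002,0,0.11,0,0,0,-0.002,0,0.11,0,0,0,-0.002,0,0.11,0,0,0]

```text
t: 22.45
tcp_pos: [0.638, -0.0907, 0.0949]
tool_rot: [0.939, 0.023, 0.343, -0.008]
force: [0.2, 0.1, 0.2]
finger_gap: -0.001
gripper_force: 0.0
```

>>> step_arm:
  commands: [-0.0013,0,0.0015,0,0,0,-0.0026,0,0.0031,0,0,0,-0.0039,0,0.0046,0,0,0,-0.0051,0,0.0061,0,0,0,-0.0064,0,0.0077,0,0,0,-0.0077,0,0.0092,0,0,0,-0.009,0,0.0107,0,0,0,-0.009,0,0.0107,0,0,0,-0.009,0,0.0107,0,0,0,-0.009,0,0.0107,0,0,0]

```text
t: 23.45
tcp_pos: [0.6385, -0.0907, 0.0806]
tool_rot: [0.939, 0.023, 0.343, -0.008]
force: [-0.7, -1.3, 3.5]
finger_gap: -0.002
gripper_force: 2.1
```

```bash
python3 - <<'E'
from h import *
s=manip.sense();print(s['tcp_pos'],C(s['tcp_pos']),s['force'],s['q'])
E
```

```text
[ 0.63852204 -0.09070719  0.08060929] [-0.04168701 -0.06732297  0.08060929] [-0.70830782 -1.33395373  3.51626483] [-0.46378544  0.7308064   1.99870446  2.15648339  0.38784766 -1.02819076]
```

>>> step_arm:
  commands: [-0.0019,0,0.0023,0,0,0,-0.0039,0,0.0046,0,0,0,-0.0058,0,0.0069,0,0,0,-0.0077,0,0.0092,0,0,0,-0.009,0,0.0107,0,0,0,-0.0103,0,0.0123,0,0,0,-0.0109,0,0.013,0,0,0,-0.0116,0,0.0138,0,0,0,-0.0116,0,0.0138,0,0,0,-0.0116,0,0.0138,0,0,0]

```text
t: 24.45
tcp_pos: [0.646, -0.0905, 0.0705]
tool_rot: [0.935, 0.024, 0.355, -0.008]
force: [-0.6, 2.8, 28.1]
finger_gap: -0.002
gripper_force: 13.8
```

>>> step_arm:
  commands: [0.0023,0,0.0019,0,0,0,0.0046,0,0.0039,0,0,0,0.0069,0,0.0058,0,0,0,0.0092,0,0.0077,0,0,0,0.0115,0,0.0096,0,0,0,0.0138,0,0.0116,0,0,0,0.0161,0,0.0135,0,0,0,0.0184,0,0.0154,0,0,0,0.0184,0,0.0154,0,0,0,0.0184,0,0.0154,0,0,0]

```text
t: 25.45
tcp_pos: [0.6702, -0.0894, 0.0706]
tool_rot: [0.935, 0.024, 0.354, -0.009]
force: [1.4, 2.0, 24.9]
finger_gap: -0.002
gripper_force: 12.5
```

```bash
python3 - <<'E'
from h import *
d=snap('top','t6');f=40/9
s=manip.sense();print(s['tcp_pos'],C(s['tcp_pos']),s['force'])
c=d['pixels'][150:270,195:375]; cv2.imwrite('pics/c6.png',cv2.resize(c,(800,533),interpolation=cv2.INTER_CUBIC))
E
```

```text
[ 0.67019964 -0.08938965  0.07057637] [-0.00998249 -0.06749518  0.07057637] [ 0.9968229   2.93217093 24.95090498]
```

View pics/c6.png

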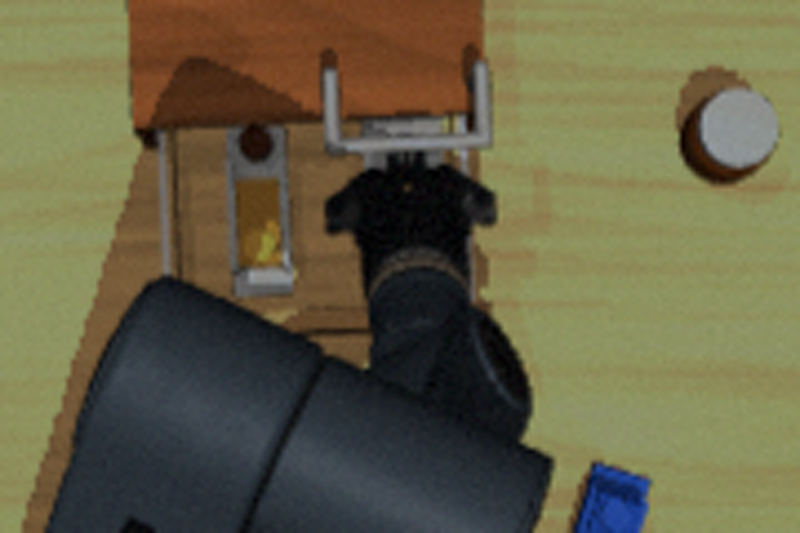

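The plane and tray have moved in: panel edge at row ~330 against ~350 before, so roughly 15–20 mm. A little more, then retract along the tool axis.

>>> step_arm:
  commands: [0.002,0,0.0016,0,0,0,0.004,0,0.0032,0,0,0,0.004,0,0.0032,0,0,0,0.004,0,-0.017,0,0,0,0.004,0,-0.047,0,0,0,0.004,0,-0.087,0,0,0,0.004,0,-0.127,0,0,0,0.004,0,-0.167,0,0,0,0.004,0,-0.207,0,0,0,0.004,0,-0.237,0,0,0]

```text
t: 26.5
tcp_pos: [0.511, -0.0963, 0.2466]
tool_rot: [0.939, 0.023, 0.342, -0.008]
force: [0.7, -0.3, 0.2]
finger_gap: 0.002
gripper_force: 0.0
```

```bash
python3 - <<'E'
from h import *
d=snap('top','t7')
s=manip.sense();print(s['tcp_pos'],C(s['tcp_pos']),s['force'],s['q'])
R=Rt(YAW-np.pi/2)
tool(W(-.28,0,.24),R)
E
```

```text
[ 0.51000577 -0.09610177  0.24896951] [-0.17031481 -0.06667354  0.24896951] [-0.19954952  1.33546997  1.9413904 ] [-0.65360512  0.2446923   2.17217723  1.25167901  0.45109104 -0.22301957]
shift [-0.0894 -0.0668 -0.064 ]
rotvec [  0.18 -40.14   0.11]
```

```bash
cat >> h.py <<'E'
RQ=Rz*Ro.from_euler('y',-12,degrees=True)*Rz.inv()*Rt(YAW-np.pi/2)
E
python3 - <<'E'
from h import *
d=load('t7')
tool(W(-.24,.025,.18),RQ); print(W(-.24,.025,.18))
E
```

```text
shift [-0.0975 -0.092   0.0076]
rotvec [  0.16 -28.14   0.13]
[ 0.43609046 -0.00780345  0.18      ]
```

>>> step_arm:
  commands: [-0.0975,-0.092,0.0076,0.2,-28.1,0.1,-0.0975,-0.092,0.0076,0.2,-28.1,0.1,-0.0975,-0.092,0.0076,0.2,-28.1,0.1,-0.0975,-0.092,0.0076,0.2,-28.1,0.1,-0.0975,-0.092,0.0076,0.2,-28.1,0.1,-0.0975,-0.092,0.0076,0.2,-28.1,0.1,-0.0975,-0.092,0.0076,0.2,-28.1,0.1,-0.0975,-0.092,0.0076,0.2,-28.1,0.1,-0.0975,-0.092,0.0076,0.2,-28.1,0.1,-0.0975,-0.092,0.0076,0.2,-28.1,0.1]

```text
t: 27.55
tcp_pos: [0.4383, -0.0083, 0.1773]
tool_rot: [0.994, 0.023, 0.104, -0.004]
force: [-0.0, 1.1, 0.0]
finger_gap: -0.001
gripper_force: 0.0
```

```bash
python3 - <<'E'
from h import *
s=manip.sense();print(C(s['tcp_pos']),s['q'])
tool(W(-.24,.025,.18),RQ);tool(W(-.24,.025,.055),RQ)
d=snap('top','t8');c=d['pixels'][150:270,195:375]; cv2.imwrite('pics/c8.png',cv2.resize(c,(800,533),interpolation=cv2.INTER_CUBIC))
E
```

```text
[-0.23778363  0.02440587  0.17732856] [-0.33159194  0.31206396  2.08987486  0.15410177  0.55138146  1.06860373]
shift [-0.0016 -0.0006 -0.0031]
rotvec [-0.22  0.   -0.03]
shift [-2.760e-02 -1.000e-04  1.192e-01]
rotvec [-0.22  0.   -0.03]
```

>>> step_arm:
  commands: [-0.007,0,0.03,0,0,0,-0.014,0,0.06,0,0,0,-0.021,0,0.09,0,0,0,-0.025,0,0.107,0,0,0,-0.0276,0,0.119,0,0,0,-0.0276,0,0.119,0,0,0,-0.0276,0,0.119,0,0,0,-0.0276,0,0.119,0,0,0,-0.0276,0,0.119,0,0,0,-0.0276,0,0.119,0,0,0]

```text
t: 28.6
tcp_pos: [0.4369, -0.008, 0.0561]
tool_rot: [0.994, 0.024, 0.105, -0.004]
force: [-0.7, -0.1, -0.1]
finger_gap: -0.003
gripper_force: 0.0
```

```bash
python3 - <<'E'
from h import *
s=manip.sense();print(C(s['tcp_pos']),s['force'],s['q'])
for x in(-.22,-.2,-.18,-.08):tool(W(x,.025,.055),RQ)
E
```

```text
[-0.23915216  0.0247766   0.05613447] [-0.72170553 -0.05591734 -0.14600066] [-0.33148751  0.61686305  2.19678044  0.54465371  0.15447538  0.65968028]
shift [ 0.0185 -0.0002  0.0051]
rotvec [-0.14 -0.09  0.05]
shift [ 0.038  -0.0002  0.0093]
rotvec [-0.14 -0.09  0.05]
shift [ 0.0576 -0.0001  0.0135]
rotvec [-0.14 -0.09  0.05]
shift [ 0.1554 -0.      0.0344]
rotvec [-0.14 -0.09  0.05]
```

>>> step_arm:
  commands: [0.0078,0,0.0027,0,0,0,0.0156,0,0.0043,0,0,0,0.0235,0,0.006,0,0,0,0.0313,0,0.0077,0,0,0,0.0391,0,0.0093,0,0,0,0.047,0,0.011,0,0,0,0.0548,0,0.0126,0,0,0,0.0626,0,0.0143,0,0,0,0.0704,0,0.016,0,0,0,0.0704,0,0.016,0,0,0]

```text
t: 29.6
tcp_pos: [0.5109, -0.0048, 0.0548]
tool_rot: [0.994, 0.024, 0.106, -0.003]
force: [-0.2, -0.2, 0.5]
finger_gap: -0.003
gripper_force: 0.0
```

```bash
python3 - <<'E'
from h import *
s=manip.sense();print(C(s['tcp_pos']),s['force'],s['q'])
E
```

```text
[-0.16515504  0.02452191  0.05479394] [-0.17670251 -0.18897815  0.5448865 ] [-0.26860198  0.64365392  2.01323071  0.23744353  0.29041617  1.03284319]
```

>>> step_arm:
  commands: [0.0078,0,0.0017,0,0,0,0.0156,0,0.0033,0,0,0,0.0235,0,0.005,0,0,0,0.0313,0,0.0067,0,0,0,0.0391,0,0.0083,0,0,0,0.047,0,0.01,0,0,0,0.0548,0,0.0116,0,0,0,0.0626,0,0.0133,0,0,0,0.0704,0,0.015,0,0,0,0.0743,0,0.0158,0,0,0]

```text
t: 30.6
tcp_pos: [0.5864, -0.0011, 0.0547]
tool_rot: [0.994, 0.024, 0.106, -0.004]
force: [-1.1, 1.2, -0.5]
finger_gap: 0.0
gripper_force: 0.8
```

```bash
python3 - <<'E'
from h import *
s=manip.sense();print(C(s['tcp_pos']),s['force'],s['q'])
d=snap('top','t9')
E
```

```text
[-0.08949784  0.02464379  0.05473378] [-1.0502704   1.20124659 -0.54971931] [-0.22231619  0.6880481   1.82291934  0.13980064  0.43021181  1.17929185]
```

>>> step_arm:
  commands: [0.0039,0,0.0008,0,0,0,0.0078,0,0.0017,0,0,0,0.0117,0,0.0025,0,0,0,0.0156,0,0.0033,0,0,0,0.0186,0,0.004,0,0,0,0.0205,0,0.0044,0,0,0,0.0225,0,0.0048,0,0,0,0.0245,0,0.0052,0,0,0,0.0264,0,0.0056,0,0,0,0.0284,0,0.006,0,0,0]

```text
t: 31.65
tcp_pos: [0.6131, 0.0007, 0.0542]
tool_rot: [0.994, 0.024, 0.104, -0.004]
force: [-6.4, -1.7, 2.9]
finger_gap: 0.001
gripper_force: 2.7
```

```bash
python3 - <<'E'
from h import *
s=manip.sense();print(C(s['tcp_pos']),s['force'])
E
```

```text
[-0.06279018  0.02521146  0.05424416] [-6.39830828 -1.71794363  2.86894999]
```

>>> step_arm:
  commands: [0.001,0,0.0002,0,0,0,0.002,0,0.0004,0,0,0,0.003,0,0.0006,0,0,0,0.004,0,0.0008,0,0,0,0.005,0,0.001,0,0,0,0.005,0,0.001,0,0,0,0.005,0,0.001,0,0,0,0.005,0,0.001,0,0,0,0.005,0,0.001,0,0,0,0.005,0,0.001,0,0,0]

```text
t: 32.65
tcp_pos: [0.6132, 0.0016, 0.0531]
tool_rot: [0.995, 0.024, 0.099, -0.005]
force: [-10.9, -2.3, 4.5]
finger_gap: -0.001
gripper_force: 4.8
```

Hard stop at the predicted home position. Backing off.

>>> step_arm:
  commands: [-0.01,0,-0.002,0,0,0,-0.03,0,-0.006,0,0,0,-0.06,0,-0.013,0,0,0,-0.09,0,-0.02,0,0,0,-0.1,0,-0.05,0,0,0,-0.1,0,-0.08,0,0,0,-0.1,0.03,-0.12,0,0,0,-0.1,0.0,-0.17,0,0,0,-0.1,0.0,-0.2,0,0,0,-0.1,0.0,-0.2,0,0,0]

```text
t: 33.65
tcp_pos: [0.4823, -0.0067, 0.2347]
tool_rot: [0.994, 0.024, 0.111, -0.002]
force: [0.8, 0.1, -0.5]
finger_gap: 0.004
gripper_force: 0.0
```

>>> step_arm:
  commands: [-0.03,-0.05,0,0,0,0,-0.03,-0.1,0,0,0,0,-0.03,-0.15,0,0,0,0,-0.03,-0.2,0,0,0,0,-0.03,-0.2,0,0,0,0,-0.03,-0.2,0,0,0,0,-0.03,-0.2,0,0,0,0,-0.03,-0.2,0,0,0,0,-0.03,-0.2,0,0,0,0,-0.03,-0.2,0,0,0,0]

```text
t: 34.65
tcp_pos: [0.4408, 0.1908, 0.2237]
tool_rot: [0.994, 0.023, 0.104, -0.004]
force: [-0.2, -0.8, 0.2]
finger_gap: 0.001
gripper_force: 0.0
```

```bash
python3 - <<'E'
from h import *
d=snap('top','t10');a=load('t0');s=manip.sense();print(s['tcp_pos'],s['force'],s['t'])
# handle+panel shift between start image and now; scale = mm per pixel there
roi=(slice(180,204),slice(243,290))
A=a['pixels'][roi].astype('f');
A=cv2.cvtColor(A,cv2.COLOR_BGR2GRAY)
B=cv2.cvtColor(d['pixels'][165:215,238:295].astype('f'),cv2.COLOR_BGR2GRAY)
r=cv2.matchTemplate(B,A,cv2.TM_CCOEFF_NORMED);_,m,_,l=cv2.minMaxLoc(r);print(m,l[0]-5,l[1]-15,'px; mm/px',1000*(1.88-.08)/a['fx'])
# handle-bar column profile
for n in('t0','t10'):
    g=load(n)['pixels'].astype(int).sum(2); print(n,g[180:206,255:277].mean(1).round().astype(int))
E
```

```text
[0.44075497 0.19107025 0.2236919 ] [ 0.39759673 -0.11154206  0.60302798] 34.7
0.7161548733711243 0 -3 px; mm/px 3.2961317179081555
t0 [214 244 327 323 296 269 128  98 145 258 326 303 214 177 205 279 310 286
 333 354 291 322 332 320 308 306]
t10 [312 316 319 209 162 190 321 350 304 214 211 253 323 316 298 373 346 315
 351 342 341 337 330 326 322 336]
```

The handle moved in about 10.5 mm from its start position, which matches the tray having started about 10.5 mm out. So it is home and the robot is clear.

```bash
python3 -c "
from station import manip; print(manip.sign_off())"
```

```text
the job is handed in; nothing more can be done
None
```

I handed the job in at about 35 s of the 72 s limit. The tray is pushed home against its stop with the plane flat in the wide bay when last seen, about 9 s before hand-in. The arm never went near the mallet, glue bottle or jar, and `sign_off` returned no verdict.

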